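# Slide the kettle base into its dock

## Task

Get the kettle's round black power base into the aluminium dock on the worktop: first take away the spice jar and the pepper shaker, one of which stands in the dock and the other in front of its mouth, and stand both upright on the worktop outside the dock, then slide the base, without lifting it, in through the dock's open end under the lips until it is fully home against the end stop. Leave everything else on the worktop where it is.

Things in the scene. Friction and masses are not known exactly. Their poses are not given: they have to be found in the camera images.
- base_center (a point): The kettle's power base: a flat black round disc, 156 mm across, 20 mm tall, about 0.3 kg, lying loose on the worktop; it slides when pushed on its rim with 1 to 5 N. The point is its centre, 10 mm up. Too wide to grasp; its yaw does not matter. To its left and beyond it a wall cupboard hangs 0.5 m above the worktop.
- dock: The dock: U-shaped aluminium track fixed flat on the worktop, no floor, open above between its lips. Own +x = direction in which the base slides in, z up; origin on the worktop below the base's middle when home. Side rails along x: inner faces 162 mm apart (y = +-81), 10 thick, 29 tall, from x = -36 to 89 mm. Lips reach 11 mm inward over the rails, 24.5 mm free below.
- dock_home (a point): Centre of the base when fully home in the dock, 10 mm above the worktop; axes as the dock's. The end stop's inner face is 78.5 mm ahead (+x), with a 9 mm lip and slanting inner corners. Home, the base still stands 42 mm out of the straight rails towards the mouth, where its rim can be pushed.
- dock_mouth (a point): Middle of the dock's open end (the only way in), 75 mm before the home point against the sliding direction, 10 mm up; axes as the dock's. Here the 29 mm tall walls flare out to about 202 mm between them (outermost parts at y = +-112), narrowing to the straight rails 39 mm farther in.
- jar_center (a point): Spice jar with a red cap and a dark label, 45 mm across, 106 mm tall, 0.11 kg; at the start either it or the shaker stands upright inside the dock, the other in front of the mouth; position given at its centre, half-way up (53 mm up). The worktop reaches at least from x = 0.40 to 0.62 and y = -0.40 to 0.40 m in the robot frame.
- shaker_center (a point): Grey and clear pepper shaker, 44 mm across up to 74 mm, then a 34 mm wide domed top, 90 mm tall, 0.1 kg; at the start inside the dock or in front of its mouth, whichever the jar is not; position given at its centre, half-way up (45 mm up).
- cream_pot_center (a point): Bystander, to be left alone: round cosmetic pot, white with a red lid, 58 mm across, 50 tall; position given at its centre, half-way up.
- timer_center (a point): Bystander, to be left alone: white round mechanical kitchen timer, 61 mm across, 58 tall; position given at its centre, half-way up.
- mug_center (a point): Bystander, to be left alone: blue-grey tapered mug, 82 mm across, 111 with the handle, 106 tall; the point is half-way up, 14 mm from the cup's axis towards the handle (own -y).
- soup_tin_center (a point): Bystander, to be left alone: soup tin with a gold rim and a red and green label, 57 mm across, 72 tall; position given at its centre, half-way up.
- flashlight_center (a point): Bystander, to be left alone: small black torch lying on its side, 103 mm long (along its own y), 30 thick; position given at its centre, half-way up.

How it is judged (in metres and radians):
At the end, for the whole second after the job is handed in: The base lies flat on the worktop in the dock, its centre within 6 mm of the fully-home point along and across the track, at rest; the jar and the shaker stand upright on the worktop outside the dock (each centre more than 105 mm from the home point), at rest (x of base_center in the frame of dock_home between -0.006 and 0.006 m and y of base_center in the frame of dock_home between -0.006 and 0.006 m and height (world z) of base_center between 0.005 and 0.016 m and angle between base_center's own z axis and vertical below 0.06 rad and linear speed of base below 0.01 m/s and horizontal distance between each of jar_center, shaker_center and dock_home above 0.105 m and angle between each of jar_center, shaker_center's own z axis and vertical below 0.1 rad and height (world z) of jar_center between 0.043 and 0.063 m and linear speed of each of jar, shaker below 0.02 m/s and height (world z) of shaker_center between 0.035 and 0.055 m); the robot touches nothing.
It fails at once if the kettle base is lifted or tipped off the worktop (height (world z) of base_center above 0.03 m or angle between base_center's own z axis and vertical above 0.2 rad).
It fails at once if the jar or the shaker is knocked over (angle between any of jar_center, shaker_center's own z axis and vertical above 0.7 rad).
It fails at once if a bystander is moved by more than 25 mm (distance of any of cream_pot_center, timer_center, mug_center, soup_tin_center, flashlight_center from where it was at the start of the episode above 0.025 m).
It also fails if it takes over 67 s, if anything falls off the work surface, if the arm or the gripper's body presses on something with over 40 N, if the wrist force passes 120 N, or if a joint passes its speed limit or range.

## Robot

A 6-joint arm with a two-finger parallel gripper is mounted at the origin on a cart in front of the work surface, level with it; the furniture and walls round the work are solid. World frame = base frame: x ahead of the robot, y to its left, z up, the work surface at z = 0. Lengths are in m, angles in degrees, forces in N, time in s.
With the tool pointing down it reaches from about 0.25 to 0.775 m from the base axis. Payload 4 kg.
Tool frame: the origin (TCP) lies at the very end of the fingers, on their centre line; the grasp point (between the pads) lies robot.tcp_to_grasp behind it (robot.tcp_to_grasp is the distance from the TCP to the grasp point, in m); z points along the fingers, y is the line along which they close (so a half turn about z gives the same grasp; the last joint's range is limited). The gripper opens to 94 mm and grips with 3 to 60 N. Pads are 16 mm wide; open, the fingers measure 119 mm over their backs; the gripper's body (75 mm by 177 mm) begins 78 mm behind the grasp point.
Start: joints at [69.609, 4.996, 78.535, -0, 96.463, -5.907], TCP at [0.138, 0.533, 0.206] pointing down, gripper open.
Joint ranges: [-177.83, 177.83], [-43.37, 116.18], [15.69, 146.23], [-61.86, 241.86], [9.47, 152.12], [-147.06, 147.06]. Speed limits (degrees/s): [159.86, 159.86, 180, 180, 180, 180].

## Interface

Orientations are given as [roll, pitch, yaw] about the fixed x, y, z axes, in that order (R = Rz(yaw) Ry(pitch) Rx(roll)).
In Python, from workcell import robot gives the robot as it stands.
- The arm moves only by the tool send_rows, never from a script. Its argument "deltas" is text: rows parted by semicolons, each of 5 numbers parted by spaces: the shift along the world's x, y, z in m, then the turn about the world's z in rad, then the opening, from 0 (shut) to 1 (fully open). A call has exactly 10 rows; each row is the pose to reach, as a shift and turn from the pose commanded when the call began; what a row does not reach only later rows make up. A row lasts 1/12 s, in which the tool goes at most 41.7 mm and 7.16 degrees, less where a joint would pass 70% of its speed; a pose out of reach is approached as far as the arm can. A call with a gripper value outside its range is refused whole. The fingers move at their own pace and stop on an object; the grip force is fixed at half the most. Time passes only in rows, so rows that repeat a pose let the fingers close, or fill a call up. It gives the time, the measured TCP pose, the force, the opening and the grip force at its end, in the units of the state.
- robot.observe(): the state, without advancing time (a new reading comes with each control period).
- robot.snapshot(name): name is "side" or "top"; returns the picture (384x512x3 uint8, red, green, blue); there is no depth.
- robot.get_calibration(name): a dict with "mtx" (3x3 intrinsics, pixels), "D" ([k1, k2, p1, p2, k3] as OpenCV has them; the pictures are not rectified), "R" (3x3) and "t" (3): a world point X has camera coordinates R X + t. Camera axes: x right, y down, z forward; pixel columns grow to the right and rows downward; lengths in m; the calibration is good to about 2 mm. A picture is of the moment at which its call begins. get_calibration takes no time and is no camera call.
- robot.close_job(): hands the job in; it is judged then, once.
The state is a dict: "t": time; "joint_positions": joint angles; "dq": joint speeds; "joint_torque": joint torques, N m; "tool_pos": TCP position; "ee_rot": TCP orientation; "ft_force": force on the tool from outside, world axes, zero at the start; "moment": the same for the moment, N m; "grip_width": finger opening in m; "grasp_force": force on a finger pad.
Only numpy, scipy, OpenCV 4.12 (cv2) and the standard library are available. Lean on these libraries where they do the work, as an engineer would, in place of code of your own. Each camera call takes 0.05 s, during which the arm holds its last target. There are 200 camera calls.

## Working session

There is one attempt and no reset: what is moved stays moved. The work goes in short steps, Python scripts to look and compute and a tool call to move; the robot and the scene stay as the last step left them, time stands still between calls to the robot, and variables do not carry over. Pictures are saved under pics/ and viewed, at most 10 in all, crops included, and the job is handed in when it is done.

Besides the shell and the picture viewer there is one more tool, called after "Request:" as name(argument=value, ...) on one line, values as JSON. send_rows: Moves the arm, as the interface text tells. Its arguments: {"type":"object","properties":{"deltas":{"type":"string"}},"required":["deltas"]}

```bash
mkdir -p pics
cat > h.py <<'E'
import numpy as np, cv2
from workcell import robot
def snap(n,f):
    im=robot.snapshot(n); cv2.imwrite('pics/'+f,cv2.cvtColor(np.asarray(im),cv2.COLOR_RGB2BGR)); return im
def ray(n,px):
    c=robot.get_calibration(n); R=np.array(c['R']);t=np.array(c['t']).ravel()
    u=cv2.undistortPoints(np.array(px,float).reshape(-1,1,2),np.array(c['mtx']),np.array(c['D'])).reshape(-1,2)
    d=np.c_[u,np.ones(len(u))]@R
    return -R.T@t,d
def at(n,px,z):
    o,d=ray(n,px); s=(z-o[2])/d[:,2]; return o+d*s[:,None]
def proj(n,X):
    c=robot.get_calibration(n)
    return cv2.projectPoints(np.array(X,float).reshape(-1,3),cv2.Rodrigues(np.array(c['R']))[0],np.array(c['t'],float),np.array(c['mtx']),np.array(c['D']))[0].reshape(-1,2)
E
python3 - <<'E'
from h import *
a=snap('top','t0.png');b=snap('side','s0.png')
for n in('top','side'): print(n,ray(n,[[256,192]]))
s=robot.observe();print(s['t'],s['tool_pos'],s['ee_rot'],s['grip_width'],robot.tcp_to_grasp)
E
```

```text
top (array([ 0.36169998, -0.08516129,  1.00013783]), array([[ 0.16518828, -0.0285705 , -0.98594906]]))
side (array([0.05067335, 0.26794851, 1.19619402]), array([[ 0.37010998, -0.27738228, -0.88662122]]))
0.1 [0.13742418 0.53204887 0.20443477] [-1.79888282e+02 -9.27796251e-03  1.65513176e+02] 0.09400677091407694 0.0188
```

View pics/t0.png

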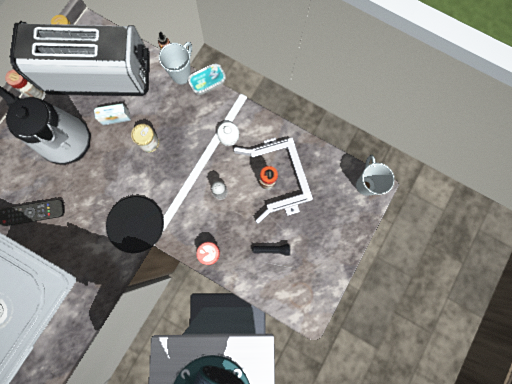

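View pics/s0.png

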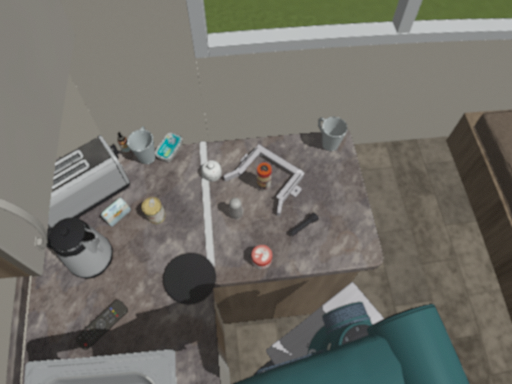

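Top view: disc about (135,223), jar in the dock (268,176), shaker before the mouth (218,188), timer (228,132), cream pot (207,253), torch (271,248), tin (143,135) and mug (377,178). I'll zoom in for the dock.

Run:
```python
from h import *
a=cv2.imread('pics/t0.png')
cv2.imwrite('pics/t0c.png',cv2.resize(a[85:275,90:330],None,fx=3.2,fy=3.1,interpolation=cv2.INTER_CUBIC))
r=lambda n,p,z:np.round(at(n,p,z),3).tolist()
print('base',r('top',[[135,223]],.02),r('side',[[190,278]],.02))
print('jar top',r('top',[[269,175]],.106),r('side',[[264,170]],.106))
print('shk top',r('top',[[219,188]],.09),r('side',[[236,203]],.09))
print('timer',r('top',[[228,132]],.05),'pot',r('top',[[207,253]],.05),'torch',r('top',[[252,247],[290,249]],.015),'tin',r('top',[[143,132]],.07),'mug',r('top',[[377,178]],.1))
print('dock',r('top',[[236,150],[291,141],[310,198],[259,219]],.029))
print('strip',r('top',[[244,97],[167,220]],.0))
```

```text
base [[0.44, 0.211, 0.02]] [[0.431, 0.218, 0.02]]
jar top [[0.555, -0.144, 0.106]] [[0.551, -0.137, 0.106]]
shk top [[0.524, -0.017, 0.09]] [[0.518, -0.009, 0.09]]
timer [[0.688, -0.036, 0.05]] pot [[0.36, 0.014, 0.05]] torch [[0.376, -0.103, 0.015], [0.371, -0.206, 0.015]] tin [[0.678, 0.19, 0.07]] mug [[0.551, -0.421, 0.1]]
dock [[0.643, -0.057, 0.029], [0.67, -0.212, 0.029], [0.509, -0.261, 0.029], [0.451, -0.121, 0.029]]
strip [[0.813, -0.078, 0.0], [0.45, 0.131, 0.0]]
```

View pics/t0c.png

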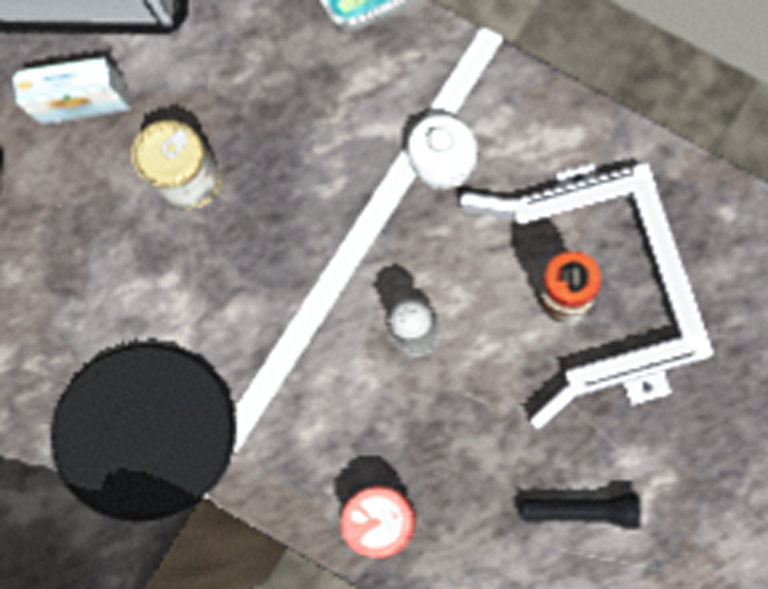

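```bash
cat > fit.py <<'E'
from h import *
from scipy.optimize import least_squares
M=np.array([[89,91],[89,-91],[-36,91],[-36,70],[-36,-70],[69.5,70],[-75,105],[-75,-105]])/1000
P=np.array([[645,165],[712,353],[518,200],[522,221],[567,375],[632,190],[462,200],[537,427]])/[3.2,3.1]+[90,85]
def W(p): c,s=np.cos(p[2]),np.sin(p[2]); return np.c_[p[0]+c*M[:,0]-s*M[:,1],p[1]+s*M[:,0]+c*M[:,1],np.full(len(M),.029)]
f=least_squares(lambda p:(proj('top',W(p))-P).ravel(),[.565,-.16,-1.3],loss='soft_l1',x_scale=[.01,.01,.1])
print(f.x.round(4),np.degrees(f.x[2]),f.fun.reshape(-1,2).round(1).tolist())
E
python3 - <<'E'
from fit import *
h=f.x; c,s=np.cos(h[2]),np.sin(h[2])
for n in('jar',[.553,-.141]),('shk',[.521,-.013]),('base',[.4355,.2145]),('pot',[.36,.014]),('timer',[.688,-.036]):
    d=np.array(n[1])-h[:2]; print(n[0],(d@[c,s]).round(3),(d@[-s,c]).round(3))
# base ellipse via dark segmentation in both views
for n,fn,c0 in('top','t0.png',(135,223)),('side','s0.png',(190,278)):
    im=cv2.imread('pics/'+fn); print(n,[im[int(c0[1]+dy),int(c0[0]+dx)].tolist() for dx,dy in((0,0),(20,0),(-20,0),(0,20),(0,-20))])
    m=(im.max(2)<60).astype(np.uint8); m=cv2.morphologyEx(m,cv2.MORPH_OPEN,np.ones((9,9)))
    k,l,st,ce=cv2.connectedComponentsWithStats(m); i=l[c0[1],c0[0]]; print(st[i],ce[i],at(n,[ce[i]],.018).round(4))
print(at('top',[[75,265],[60,208],[175,250],[35,235],[320,340],[395,195]],0).round(3).tolist())
print(at('side',[[204,143],[211,270]],0).round(3).tolist())
E
```

```text
[ 0.5662 -0.1573 -1.267 ] -72.5958964948516 [[0.6, -0.4], [0.6, 0.1], [-2.1, 0.8], [-1.1, 1.0], [0.1, -0.9], [0.5, 0.4], [0.5, 0.1], [-0.4, -1.1]]
jar -0.02 -0.008
shk -0.151 0.0
base -0.394 -0.013
pot -0.225 -0.145
timer -0.079 0.153
top [[52, 48, 48], [52, 49, 49], [52, 52, 47], [23, 24, 22], [50, 50, 47]]
[ 107  196   56   57 2616] [134.36620795 224.10474006] [[0.4368 0.2136 0.018 ]]
side [[51, 52, 51], [51, 51, 54], [50, 51, 50], [30, 32, 32], [55, 54, 55]]
[ 163  254   52   51 2102] [188.97098002 279.0623216 ] [[0.4303 0.2216 0.018 ]]
[[0.33, 0.368, 0.0], [0.482, 0.422, 0.0], [0.368, 0.106, 0.0], [0.409, 0.48, 0.0], [0.138, -0.282, 0.0], [0.523, -0.507, 0.0]]
[[0.808, -0.076, 0.0], [0.421, 0.154, 0.0]]
```

Request:
send_rows(deltas="0.04 -0.04 0 -0.12 1;0.08 -0.08 0 -0.24 1;0.12 -0.12 0 -0.36 1;0.15 -0.15 0 -0.48 1;0.18 -0.18 0 -0.60 1;0.21 -0.21 0 -0.72 1;0.24 -0.24 0 -0.84 1;0.27 -0.27 0 -0.96 1;0.30 -0.30 0 -1.08 1;0.32 -0.33 0 -1.20 1")

```text
t: 0.93
tool_pos: [0.4307, 0.2339, 0.205]
ee_rot: [-180.0, -0.0, 96.4]
ft_force: [0.6, 0.8, 0.6]
grip_width: 0.0937
grasp_force: 0.0
```

Request:
send_rows(deltas="0.01 -0.03 0 -0.03 1;0.02 -0.06 0 -0.06 1;0.03 -0.10 0 -0.09 1;0.04 -0.14 0 -0.12 1;0.05 -0.18 -0.01 -0.12 1;0.063 -0.216 -0.03 -0.12 1;0.063 -0.216 -0.06 -0.12 1;0.063 -0.216 -0.06 -0.12 1;0.063 -0.216 -0.06 -0.12 1;0.063 -0.216 -0.06 -0.12 1")

```text
t: 1.77
tool_pos: [0.4928, 0.0203, 0.1465]
ee_rot: [180.0, -0.0, 89.9]
ft_force: [0.2, 0.3, 1.0]
grip_width: 0.0943
grasp_force: 0.0
```

Run:
```python
from h import *
snap('top','t1.png');b=snap('side','s1.png')
a=cv2.imread('pics/t1.png')[110:260,150:350];b=cv2.imread('pics/s1.png')[110:260,150:350]
cv2.imwrite('pics/c1.png',np.hstack([cv2.resize(x,(400,300),interpolation=2) for x in(a,b)]))
print(robot.observe()['tool_pos'])
for n in('top','side'):print(proj(n,[robot.observe()['tool_pos'],[.521,-.013,.09]]))
```

```text
[0.49362286 0.02062003 0.14767915]
[[201.29066453 196.19525987]
 [217.50088639 189.15109728]]
[[231.39196714 206.01731533]
 [236.3991478  201.61572157]]
```

View pics/c1.png

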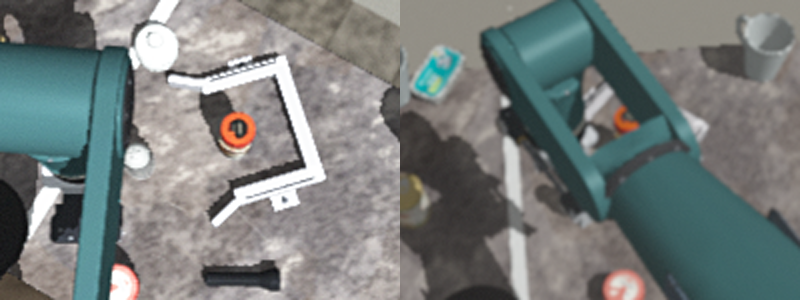

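Crop shows the shaker still clear of the fingers (jar in the dock); the TCP is 28/33 mm short of it because the first call did not fully finish.

Request:
send_rows(deltas="0.015 -0.017 0 0 1;0.028 -0.033 0 0 1;0.028 -0.033 0 0 1;0.028 -0.033 -0.03 0 1;0.028 -0.033 -0.06 0 1;0.028 -0.033 -0.09 0 1;0.028 -0.033 -0.117 0 1;0.028 -0.033 -0.117 0 1;0.028 -0.033 -0.117 0 0;0.028 -0.033 -0.117 0 0")

```text
t: 2.7
tool_pos: [0.5222, -0.0129, 0.031]
ee_rot: [179.8, 0.0, 89.9]
ft_force: [0.2, -0.3, 0.7]
grip_width: 0.0842
grasp_force: 0.0
```

Request:
send_rows(deltas="0 0 0 0 0;0 0 0 0 0;0 0 0 0 0;0 0 0 0 0;0 0 0 0 0;0 0 0 0 0;0 0 0 0 0;0 0 0 0 0;0 0 0 0 0;0 0 0 0 0")

```text
t: 3.53
tool_pos: [0.5215, -0.0136, 0.0293]
ee_rot: [179.9, 0.0, 89.9]
ft_force: [2.5, -0.9, 4.1]
grip_width: 0.041
grasp_force: 30.0
```

Request:
send_rows(deltas="0 0 0.03 0 0;0 0 0.07 0 0;0 -0.02 0.11 0 0;-0.01 -0.05 0.11 0 0;-0.02 -0.085 0.11 0 0;-0.03 -0.12 0.11 0 0;-0.04 -0.155 0.11 0 0;-0.05 -0.19 0.11 0 0;-0.055 -0.225 0.11 0 0;-0.06 -0.25 0.11 0 0")

```text
t: 4.37
tool_pos: [0.4584, -0.2653, 0.1369]
ee_rot: [-179.8, -0.1, 89.8]
ft_force: [1.4, 0.1, 0.0]
grip_width: 0.0413
grasp_force: 30.0
```

Request:
send_rows(deltas="-0.01 -0.03 0 0 0;-0.02 -0.06 0 0 0;-0.02 -0.09 0 0 0;-0.02 -0.105 0 0 0;-0.02 -0.105 -0.03 0 0;-0.02 -0.105 -0.06 0 0;-0.02 -0.105 -0.085 0 0;-0.02 -0.105 -0.1 0 0;-0.02 -0.105 -0.107 0 0;-0.02 -0.105 -0.107 0 0")

```text
t: 5.2
tool_pos: [0.4398, -0.3667, 0.0298]
ee_rot: [-179.8, -0.2, 89.9]
ft_force: [0.2, -0.1, -1.4]
grip_width: 0.0414
grasp_force: 30.0
```

Request:
send_rows(deltas="0 0 -0.001 0 0;0 0 -0.002 0 0;0 0 -0.003 0 0;0 0 -0.003 0 0;0 0 -0.003 0 0.3;0 0 -0.003 0 0.6;0 0 -0.003 0 0.8;0 0 -0.003 0 1;0 0 -0.003 0 1;0 0 -0.003 0 1")

```text
t: 6.03
tool_pos: [0.4407, -0.3686, 0.0287]
ee_rot: [180.0, 0.0, 89.9]
ft_force: [0.2, -0.5, -0.1]
grip_width: 0.0713
grasp_force: 0.0
```

Request:
send_rows(deltas="0 0 0 0 1;0 0 0 0 1;0 0 0.03 0 1;0 0 0.07 0 1;0 0 0.11 0 1;0.02 0.03 0.12 0 1;0.04 0.06 0.12 0 1;0.06 0.09 0.12 0 1;0.08 0.12 0.12 0 1;0.08 0.12 0.12 0 1")

```text
t: 6.87
tool_pos: [0.5236, -0.2431, 0.1488]
ee_rot: [179.9, -0.2, 90.3]
ft_force: [-0.6, 0.5, 0.3]
grip_width: 0.094
grasp_force: 0.0
```

Run:
```python
from h import *
snap('top','t2.png')
a=cv2.imread('pics/t2.png')[120:320,160:420]
cv2.imwrite('pics/c2.png',cv2.resize(a,(780,600),interpolation=2))
print(robot.observe()['tool_pos'])
```

```text
[ 0.52203797 -0.24575794  0.14856521]
```

View pics/c2.png

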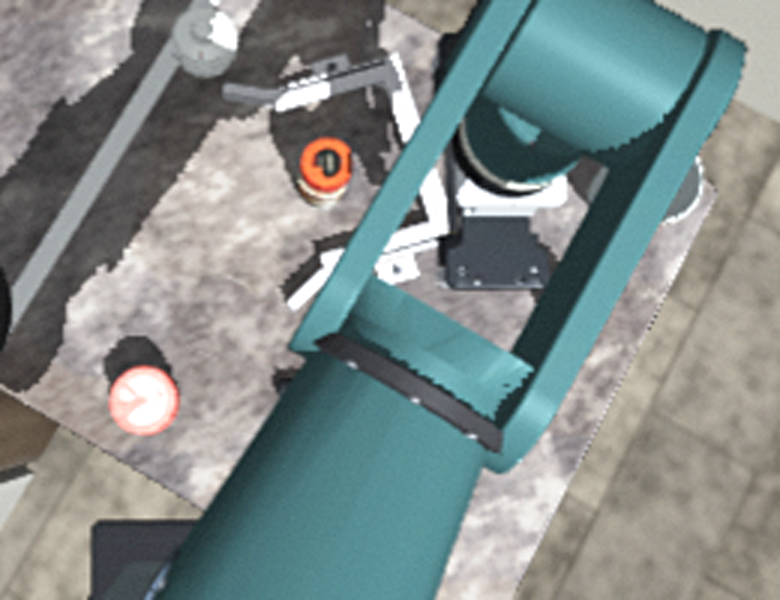

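The view is blocked by the arm over the shaker, but the jar cap is clear at about (269,174), as before. Going to the jar.

Request:
send_rows(deltas="0.01 0.035 0 0 1;0.02 0.07 0 0 1;0.032 0.104 0 0 1;0.032 0.104 0 0 1;0.032 0.104 -0.03 0 1;0.032 0.104 -0.06 0 1;0.032 0.104 -0.09 0 1;0.032 0.104 -0.104 0 1;0.032 0.104 -0.104 0 1;0.032 0.104 -0.104 0 0")

```text
t: 7.75
tool_pos: [0.5516, -0.1456, 0.0437]
ee_rot: [-179.9, -0.0, 89.8]
ft_force: [-0.4, 0.7, 0.5]
grip_width: 0.0902
grasp_force: 0.0
```

Request:
send_rows(deltas="0 0 0 0 0;0 0 0 0 0;0 0 0 0 0;0 0 0 0 0;0 0 0 0 0;0 0 0 0 0;0 0 0 0 0;0 0 0 0 0;0 0 0 0 0;0 0 0 0 0")

```text
t: 8.58
tool_pos: [0.5532, -0.1445, 0.045]
ee_rot: [179.9, 0.0, 89.9]
ft_force: [1.1, 0.4, 2.7]
grip_width: 0.0439
grasp_force: 30.0
```

Request:
send_rows(deltas="0 0 0.03 0 0;0 0 0.065 0 0;-0.01 -0.01 0.08 0 0;-0.03 -0.035 0.08 0 0;-0.055 -0.06 0.08 0 0;-0.08 -0.09 0.08 0 0;-0.1 -0.115 0.08 0 0;-0.113 -0.13 0.08 0 0;-0.113 -0.13 0.08 0 0;-0.113 -0.13 0.08 0 0")

```text
t: 9.42
tool_pos: [0.4387, -0.2746, 0.1238]
ee_rot: [-179.9, -0.1, 89.7]
ft_force: [0.7, 1.3, -1.8]
grip_width: 0.0442
grasp_force: 30.0
```

Request:
send_rows(deltas="0 0 -0.03 0 0;0 0 -0.06 0 0;0 0 -0.072 0 0;0 0 -0.077 0 0;0 0 -0.08 0 0;0 0 -0.08 0 0;0 0 -0.08 0 0.3;0 0 -0.08 0 0.6;0 0 -0.08 0 0.8;0 0 -0.08 0 1")

```text
t: 10.25
tool_pos: [0.4402, -0.2747, 0.0452]
ee_rot: [179.9, 0.0, 89.9]
ft_force: [0.6, 0.1, -0.8]
grip_width: 0.0604
grasp_force: 0.0
```

Request:
send_rows(deltas="0 0 0 0 1;0 0 0 0 1;0 0 0.03 0 1;0 0 0.07 0 1;0 0 0.1 0 1;0 0.04 0.1 0 1;0 0.08 0.1 0 1;0 0.12 0.1 0 1;0 0.16 0.1 0 1;0 0.2 0.1 0 1")

```text
t: 11.08
tool_pos: [0.4393, -0.0729, 0.1448]
ee_rot: [179.9, 0.0, 89.8]
ft_force: [0.4, 0.0, -0.3]
grip_width: 0.0937
grasp_force: 0.0
```

Request:
send_rows(deltas="0 0.04 0 0.03 1;0 0.08 0 0.06 1;0 0.12 0 0.09 1;0 0.16 0 0.12 1;-0.005 0.20 0 0.15 1;-0.01 0.24 0 0.18 1;-0.015 0.28 0 0.21 1;-0.02 0.32 0 0.24 1;-0.02 0.36 0 0.27 1;-0.02 0.38 0 0.305 1")

```text
t: 11.92
tool_pos: [0.4187, 0.3096, 0.1446]
ee_rot: [180.0, -0.1, 107.6]
ft_force: [-0.0, -1.1, -0.1]
grip_width: 0.0938
grasp_force: 0.0
```

Run:
```python
from h import *
snap('top','t3.png');snap('side','s3.png')
a=cv2.imread('pics/t3.png')[100:300,70:420];b=cv2.imread('pics/s3.png')[100:320,100:400]
cv2.imwrite('pics/c3.png',np.hstack([cv2.resize(x,(400,300),interpolation=2) for x in(a,b)]))
s=robot.observe();print(s['t'],s['tool_pos'],s['ee_rot'])
```

```text
12.0167 [0.41893987 0.3084706  0.14418475] [-1.79986507e+02 -4.30169142e-02  1.07649766e+02]
```

View pics/c3.png

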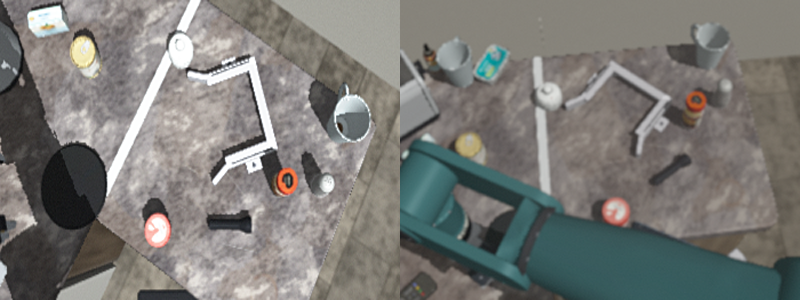

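Jar (crop 287,182) and shaker (325,184) stand upright outside the dock; dock and disc (73,186) are clear. Lowering behind the disc.

Request:
send_rows(deltas="-0.018 0.006 0 0 1;-0.018 0.006 -0.03 0 1;-0.018 0.006 -0.06 0 1;-0.018 0.006 -0.09 0 1;-0.018 0.006 -0.11 0 1;-0.018 0.006 -0.125 0 1;-0.018 0.006 -0.13 0 1;-0.018 0.006 -0.135 0 1;-0.018 0.006 -0.135 0 1;-0.018 0.006 -0.135 0 1")

```text
t: 12.85
tool_pos: [0.4025, 0.3116, 0.0106]
ee_rot: [179.9, -0.0, 107.3]
ft_force: [0.4, 0.6, -0.1]
grip_width: 0.0935
grasp_force: 0.0
```

Run:
```python
from h import *
snap('top','t4.png')
s=robot.observe();print(s['t'],s['tool_pos'],s['ee_rot'],s['ft_force'])
T=s['tool_pos']; c,q=.299,-.954; H=np.array([.5662,-.1573])
w=lambda x,y:(H+[c*x-q*y,q*x+c*y]-T[:2]).round(4)
for p in [(-.464,-.016),(-.4,-.012),(-.3,-.005),(-.2,0),(-.15,0),(-.1,0),(-.07,0)]: print(p,w(*p))
```

```text
12.9 [0.40267131 0.31183829 0.01087321] [ 1.79855696e+02 -2.92189011e-02  1.07333624e+02] [-0.85302113  0.17396339 -0.88328699]
(-0.464, -0.016) [ 0.0095 -0.0313]
(-0.4, -0.012) [ 0.0325 -0.0911]
(-0.3, -0.005) [ 0.0691 -0.1844]
(-0.2, 0) [ 0.1037 -0.2783]
(-0.15, 0) [ 0.1187 -0.326 ]
(-0.1, 0) [ 0.1336 -0.3737]
(-0.07, 0) [ 0.1426 -0.4024]
```

Request:
send_rows(deltas="0.003 -0.009 -0.002 0 1;0.006 -0.018 -0.002 0 1;0.009 -0.028 -0.002 0 1;0.012 -0.036 -0.002 0 1;0.015 -0.045 -0.002 0 1;0.018 -0.054 -0.002 0 1;0.022 -0.063 -0.002 0 1;0.025 -0.072 -0.002 0 1;0.029 -0.082 -0.002 0 1;0.0325 -0.091 -0.002 0 1")

```text
t: 13.73
tool_pos: [0.4345, 0.2198, 0.0077]
ee_rot: [180.0, -0.0, 107.4]
ft_force: [-0.9, 3.3, 2.3]
grip_width: 0.0936
grasp_force: 1.8
```

Request:
send_rows(deltas="0.0035 -0.009 0 0 1;0.007 -0.018 0 0 1;0.011 -0.028 0 0 1;0.0145 -0.037 0 0 1;0.018 -0.046 0 0 1;0.022 -0.056 0 0 1;0.0255 -0.065 0 0 1;0.029 -0.075 0 0 1;0.033 -0.084 0 0 1;0.0365 -0.093 0 0 1")

```text
t: 14.57
tool_pos: [0.4709, 0.1267, 0.0075]
ee_rot: [-180.0, -0.0, 107.4]
ft_force: [-0.9, 5.4, 2.6]
grip_width: 0.094
grasp_force: 2.6
```

Request:
send_rows(deltas="0.0035 -0.009 0 0 1;0.007 -0.018 0 0 1;0.0105 -0.028 0 0 1;0.014 -0.037 0 0 1;0.0175 -0.047 0 0 1;0.021 -0.056 0 0 1;0.0245 -0.066 0 0 1;0.028 -0.075 0 0 1;0.031 -0.085 0 0 1;0.0345 -0.094 0 0 1")

```text
t: 15.4
tool_pos: [0.5051, 0.0327, 0.0075]
ee_rot: [-180.0, -0.0, 107.4]
ft_force: [-2.8, 5.4, 5.1]
grip_width: 0.0938
grasp_force: 3.0
```

Run:
```python
from h import *
snap('top','t5.png')
a=cv2.imread('pics/t5.png')[100:250,130:330]
cv2.imwrite('pics/c5.png',cv2.resize(a,(800,600),interpolation=2))
s=robot.observe();print(s['t'],s['tool_pos'],s['ee_rot'],s['ft_force'])
T=s['tool_pos']; c,q=.299,-.954; H=np.array([.5662,-.1573])
d=T[:2]-H;print(d@[c,q],d@[-q,c])
```

```text
15.45 [0.50588719 0.03074267 0.00746998] [-1.79978486e+02  1.35780058e-01  1.07308141e+02] [-0.23468952  1.84322304  1.55534619]
-0.19742624136170212 -0.0013136632888434633
```

View pics/c5.png

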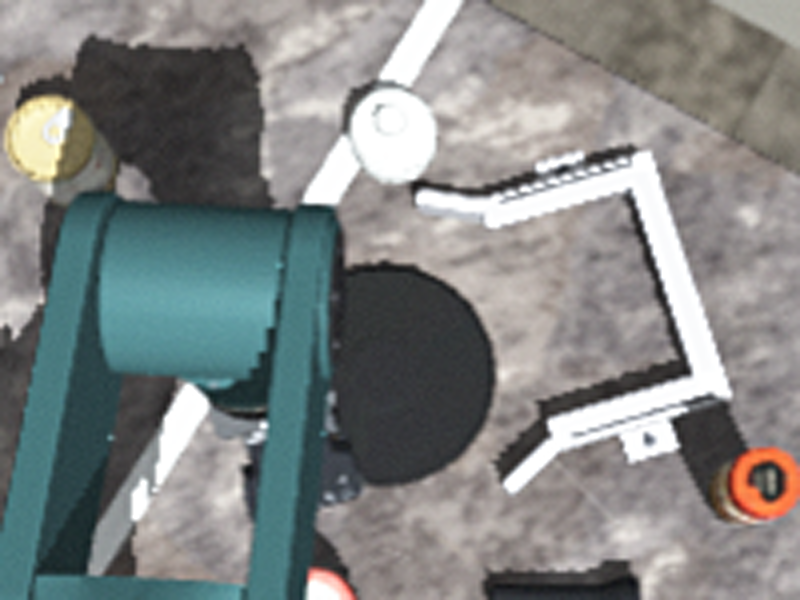

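Disc is nested in front of the mouth (centre about crop (383,374)), only a few mm off the dock axis. Checking the offset.

```bash
sed -i 's|^P=.*|P=np.array([[652,150],[730,398],[486,195],[490,226],[553,437],[632,185],[416,195],[508,490]])/4+[130,100]|' fit.py
python3 - <<'E'
from fit import *
h=f.x; c,q=np.cos(h[2]),np.sin(h[2])
for n,p in(('disc',at('top',[[225.75,193.5]],.02)[0][:2]),('tcp',robot.observe()['tool_pos'][:2])):
    d=p-h[:2]; print(n,p,d@[c,q],d@[-q,c])
E
```

```text
[ 0.5667 -0.1578 -1.278 ] -73.22471208497947 [[-0.2, 0.4], [0.6, -0.2], [-1.3, 1.2], [-0.1, 0.4], [-1.1, -4.4], [0.5, 0.4], [1.4, 0.3], [0.1, -1.2]]
disc [ 0.52124451 -0.03032179] -0.13519259296507938 -0.006698423120610323
tcp [0.50588719 0.03074267] -0.19809081612918097 -0.0037778463795804054
```

Request:
send_rows(deltas="0.003 -0.0065 0 0 1;0.006 -0.013 0 0 1;0.009 -0.0195 0 0 1;0.012 -0.026 0 0 1;0.0145 -0.033 0 0 1;0.017 -0.0395 0 0 1;0.019 -0.046 0 0 1;0.021 -0.0525 0 0 1;0.023 -0.059 0 0 1;0.025 -0.0655 0 0 1")

```text
t: 16.28
tool_pos: [0.53, -0.0326, 0.0073]
ee_rot: [-180.0, -0.0, 107.4]
ft_force: [-1.5, 4.7, 2.7]
grip_width: 0.0942
grasp_force: 2.5
```

Request:
send_rows(deltas="0.0012 -0.004 0 0 1;0.0024 -0.008 0 0 1;0.0036 -0.012 0 0 1;0.0048 -0.016 0 0 1;0.006 -0.02 0 0 1;0.0072 -0.024 0 0 1;0.0085 -0.028 0 0 1;0.0097 -0.032 0 0 1;0.011 -0.036 0 0 1;0.012 -0.04 0 0 1")

```text
t: 17.12
tool_pos: [0.5422, -0.0725, 0.0074]
ee_rot: [-180.0, 0.0, 107.4]
ft_force: [0.3, 2.6, 1.6]
grip_width: 0.0941
grasp_force: 2.0
```

Request:
send_rows(deltas="0.0006 -0.002 0 0 1;0.0012 -0.004 0 0 1;0.0018 -0.006 0 0 1;0.0024 -0.008 0 0 1;0.003 -0.01 0 0 1;0.0036 -0.012 0 0 1;0.0042 -0.014 0 0 1;0.0048 -0.016 0 0 1;0.0054 -0.018 0 0 1;0.006 -0.02 0 0 1")

```text
t: 17.95
tool_pos: [0.5482, -0.0922, 0.0074]
ee_rot: [-180.0, 0.0, 107.4]
ft_force: [-1.0, 2.7, 0.7]
grip_width: 0.0936
grasp_force: 1.8
```

Request:
send_rows(deltas="0.0003 -0.001 0 0 1;0.0006 -0.002 0 0 1;0.0009 -0.003 0 0 1;0.0009 -0.003 0 0 1;0.0012 -0.004 0 0 1;0.0015 -0.005 0 0 1;0.0015 -0.005 0 0 1;0.0015 -0.005 0 0 1;0.0015 -0.005 0 0 1;0.0015 -0.005 0 0 1")

```text
t: 18.78
tool_pos: [0.5495, -0.0965, 0.0074]
ee_rot: [-180.0, -0.0, 107.4]
ft_force: [-1.3, 4.9, 1.6]
grip_width: 0.0942
grasp_force: 2.6
```

Request:
send_rows(deltas="0.0003 -0.001 0 0 1;0.0003 -0.001 0 0 1;0.0006 -0.002 0 0 1;0.0006 -0.002 0 0 1;0.0009 -0.003 0 0 1;0.0009 -0.003 0 0 1;0.0009 -0.003 0 0 1;0.0009 -0.003 0 0 1;0.0009 -0.003 0 0 1;0.0009 -0.003 0 0 1")

```text
t: 19.62
tool_pos: [0.5496, -0.097, 0.0074]
ee_rot: [-180.0, -0.3, 107.4]
ft_force: [-2.6, 11.3, 3.1]
grip_width: 0.0939
grasp_force: 4.9
```

Request:
send_rows(deltas="0.0006 -0.002 0 0 1;0.0012 -0.004 0 0 1;0.0012 -0.004 0 0 1;0.0012 -0.004 0 0 1;0.0012 -0.004 0 0 1;0 0 0 0 1;-0.003 0.01 0 0 1;-0.006 0.02 0 0 1;-0.01 0.035 0 0 1;-0.012 0.04 0 0 1")

```text
t: 20.45
tool_pos: [0.5385, -0.0593, 0.0077]
ee_rot: [180.0, 0.1, 107.4]
ft_force: [-0.5, 0.1, 0.2]
grip_width: 0.0943
grasp_force: 0.0
```

Request:
send_rows(deltas="0 0.01 0 0 1;0 0.01 0.04 0 1;0 0.01 0.08 0 1;0 0.01 0.12 0 1;-0.03 0.04 0.14 0 1;-0.05 0.08 0.14 0 1;-0.08 0.12 0.14 0 1;-0.1 0.16 0.14 0 1;-0.11 0.2 0.14 0 1;-0.11 0.2 0.14 0 1")

```text
t: 21.28
tool_pos: [0.427, 0.1432, 0.1482]
ee_rot: [179.9, -0.0, 107.5]
ft_force: [0.2, -0.5, -0.0]
grip_width: 0.0941
grasp_force: 0.0
```

Run:
```python
from fit import *
snap('top','t6.png')
a=cv2.imread('pics/t6.png'); cv2.imwrite('pics/c6.png',cv2.resize(a[110:260,200:400],(800,600),interpolation=2))
m=(a.max(2)<70).astype(np.uint8); m=cv2.morphologyEx(m,cv2.MORPH_OPEN,np.ones((9,9)))
l,st,ce=cv2.connectedComponentsWithStats(m)[1:]; i=l[176,272]; print(st[i],ce[i])
print('expected home px',proj('top',[[*f.x[:2],.02]]))
s=robot.observe();print(s['t'],s['tool_pos'],s['ft_force'])
```

```text
[ 0.5667 -0.1578 -1.278 ] -73.22471208497947 [[-0.2, 0.4], [0.6, -0.2], [-1.3, 1.2], [-0.1, 0.4], [-1.1, -4.4], [0.5, 0.4], [1.4, 0.3], [0.1, -1.2]]
[ 245  153   53   50 2165] [271.07852194 177.44341801]
expected home px [[271.92054189 177.63857993]]
21.3333 [0.42678262 0.14457213 0.14809499] [-0.77667872  2.31316008  0.27152582]
```

View pics/c6.png

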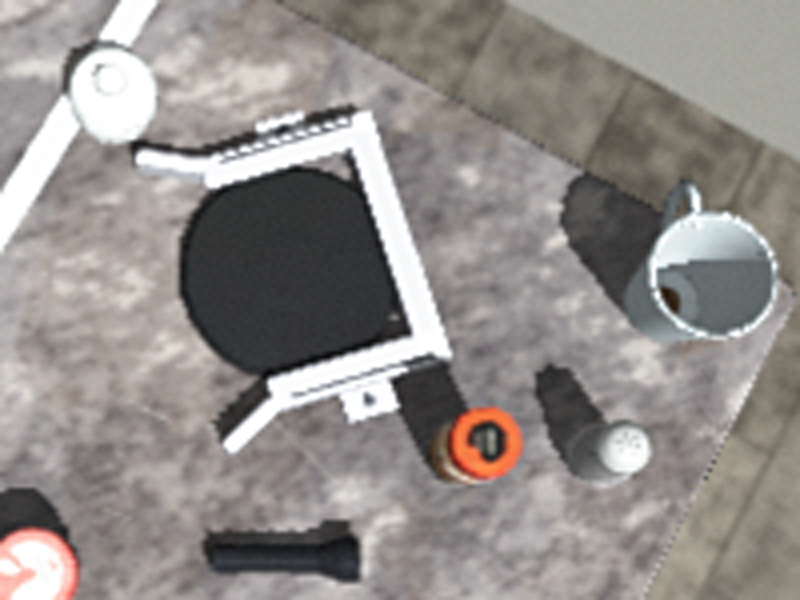

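The disc (crop 290,270) sits under both lips and the end lip, at the expected home pixel. The jar and shaker are upright outside the dock, and the arm is clear.

```bash
python3 -c "
from workcell import robot
print(robot.close_job())"
```

```text
the job is handed in; nothing more can be done
None
```

The job is handed in: the base is pushed home against the dock's end stop, and the jar and shaker stand upright outside the dock. The other objects were left untouched, and about 21 of the 67 s were used; the hand-in returned no verdict.

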